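# Spread the glued pot cores on the hot plate and start the cure

### The arm

A 6-joint arm with a two-finger parallel gripper is mounted at the origin on the work surface. World frame = base frame: x ahead of the robot, y to its left, z up, the work surface at z = 0. Lengths are in m, angles in degrees, forces in N, time in s.
With the tool pointing down it reaches from about 0.4 to 0.825 m from the base axis. Payload 7 kg.
Tool frame: the origin (TCP) lies midway between the tips of the shut fingers; the grasp point (between the pads) lies ctrl.grasp_offset behind it (ctrl.grasp_offset is the distance from the TCP to the grasp point, in m); z points along the fingers, y is the line along which they close (so a half turn about z gives the same grasp; the last joint's range is limited). The gripper opens to 88 mm and grips with 3 to 60 N. Pads are 19 mm wide; open, the fingers measure 130 mm over their backs; the gripper's body (78 mm by 193 mm) begins 47 mm behind the grasp point.
Start: joints at [-60.441, 20.546, 0.682, 0, -70.136, -16.507], TCP at [0.152, -0.658, 0.227] pointing down, gripper open.
Joint ranges: [-176.03, 176.03], [-82.01, 121.73], [-58.28, 71.71], [-173.87, 95.51], [-174.79, -0.11], [-173.66, 173.66]. Speed limits (degrees/s): [136.94, 136.94, 172.46, 180, 180, 180].

### API

Orientations are given as [roll, pitch, yaw] about the fixed x, y, z axes, in that order (R = Rz(yaw) Ry(pitch) Rx(roll)).
In Python, from plant import ctrl gives the robot as it stands. The module is installed in compiled form; this text tells all that it offers.
- The arm moves only by the tool send_rows, never from a script. Its argument "increments" is a list that holds one entry, the list of rows, each a list of 4 numbers: the shift along the world's x, y, z normalised to -1 to 1, where 1 is 0.2 m, then the turn about the world's z normalised to -1 to 1, where 1 is 1.5 rad. In form: [[[x, y, z, roll], ...]]. A call has 1 to 12 rows; each row is the pose to reach, as a shift and turn from the pose commanded when the call began; what a row does not reach only later rows make up. A row lasts 1/8 s, in which the tool goes at most 62.5 mm and 10.7 degrees, less where a joint would pass 70% of its speed; a pose out of reach is approached as far as the arm can. A call with a number of a shift or a turn outside -1 to 1 is refused whole. A call with a gripper value outside its range is refused whole. "jaw" is the opening, from 0 (shut) to 1 (fully open), set as the call begins (left out, the last holds). The fingers move at their own pace and stop on an object; the grip force is fixed at half the most. Time passes only in rows, so rows that repeat a pose let the fingers close. It gives the time, the measured TCP pose, the force, the opening and the grip force at its end, in the units of the state.
- ctrl.get_obs(): the state, without advancing time (a new reading comes with each control period).
- ctrl.snapshot(name): name is "scene" or "side" or "wrist"; returns the picture (420x560x3 uint8, red, green, blue); there is no depth.
- ctrl.calibration(name): a dict with "mtx" (3x3 intrinsics, pixels), "k1" (the pictures are not rectified: a ray, as slopes to the right and down, at radius r is drawn at 1 + k1 r^2 times it, then the intrinsics apply), "eye" and "attitude" of the camera in the world. Camera axes: x right, y up, looking along -z (the intrinsics and any distortion apply to the point x, -y, -z); pixel columns grow to the right and rows downward; lengths in m; the calibration is good to about 2 mm. A picture is of the moment at which its call begins: read the wrist's pose just before it. calibration takes no time and is no camera call; for the wrist camera it gives the pose at the moment of the call.
- ctrl.close_job(): hands the job in; it is judged then, once.
Trained networks look in the newest picture that a camera, given by its name, has taken for a name from the list of things; names that differ only in an ending like _2 or _b are one class to them, and where a whole thing is asked for, a point or a joint stands for the part that bears it (a point fixed in the world has none). Each returns a list of dicts, best first, with "conf" (0 to 1); they miss things now and then, are a little off and sometimes report something else, mostly with a low value. They report only what shows in the picture. A call takes as long as a camera call. They do not tell look-alikes from the thing itself.
- ctrl.trace(thing, camera): "mask" (420x560 bool, what is visible of it) and "bbox" ([left, top, right, bottom] in pixels, round what is visible of it).
- ctrl.spot_point(thing, camera): "pixel" ([row, column] in pixels: a listed point, or the origin of a listed thing).
The state is a dict: "clock": time; "joint_pos": joint angles; "qvel": joint speeds; "tau": joint torques, N m; "tool_pos": TCP position; "orientation": TCP orientation; "force": force on the tool from outside, world axes, zero at the start; "moment": the same for the moment, N m; "opening": finger opening in m; "gripper_force": force on a finger pad.
Only numpy, scipy, OpenCV 4.12 (cv2) and the standard library are available. Lean on these libraries where they do the work, as an engineer would, in place of code of your own. Each camera call takes 0.05 s, during which the arm holds its last target. There are 200 camera calls.

### The job

Bring the dark ferrite pot core or cores still on the white glue mat to the hot plate too, and spread them and the heap of cores there over its curing tray for their adhesive cure: one even layer on the tray floor, none on top of another, at least 20 mm clear between neighbours, and none of the tray's four quarters left empty. Then set the clear cover over the tray so that it stands level all round on the black heater block, and only then press the green start plunger fully down and let it come back. Leave the other things on the bench where they are.

Things in the scene. Friction and masses are not known exactly. Their poses are not given: they have to be found in the camera images.
- tray (a point): Centre of the floor of the foil-lined curing tray on the hot plate; z up, x away from the hot plate's front console, y to the left seen from the console. 170 mm (x) by 230 mm (y) inside, 178 x 238 mm outside, its lip 8 mm above its floor, its floor 118 mm above the bench. Fixed on the hot plate.
- hotplate: Hot plate, fixed; origin on the bench under the tray's centre, same axes. Black heater block under the tray, 222 (x) by 276 mm (y): its top, 6 mm below the tray's floor, is the ledge on which the cover stands. White housing below, 280 mm wide in y; front console at x -112 to -170 mm, its top 62 mm above the bench.
- start (a joint): Sprung green start plunger on the front console: 0 is up, 0.012 m fully down; a spring brings it back, about 9 N hold it fully down. It does not latch.
- start_top (a point): Centre of the top of the plunger's green head, 32 mm across, 90 mm above the bench when up; this point moves with it. Pressed straight down. It stands at x -142, y -75 mm from the tray's centre, in the tray's axes.
- cover: Clear rectangular heat cover, thin metal edge, open below: 204 mm (x) by 264 mm (y), walls 4 mm, top 46 mm above its lower edge, 0.3 to 0.54 kg. Origin at the centre of its lower edge, z up; it stands on the bench. Inside 196 x 256 mm: it goes round the outside of the tray, long sides together, either way round, and then stands on the heater block.
- mat: White glue mat fixed on the bench, 150 (x) by 64 mm (y), 3 mm thick, on which one or two cores stand; origin at the centre of its underside.
- cover_handle (a point): Middle of the cover's black bar handle, 79 mm above the cover's origin: the bar lies along the cover's y, 104 mm long, 16 mm wide, 14 mm high, with 26 mm free under it between its two posts (at y +-42 mm).
- core1: Wound ferrite pot core: dark grey squat cylinder, 30 mm across, 19 mm high, 45 g; origin at its centre, z along its axis. All cores are alike; 7 to 9 of them are there: 5 to 7 heaped in the tray, up to two of these on top of others, and one or two on the glue mat.
- core2: Wound ferrite pot core: dark grey squat cylinder, 30 mm across, 19 mm high, 45 g; origin at its centre, z along its axis. Starts in the heap on the tray floor.
- core3: Wound ferrite pot core: dark grey squat cylinder, 30 mm across, 19 mm high, 45 g; origin at its centre, z along its axis. Starts in the heap on the tray floor.
- core4: Wound ferrite pot core: dark grey squat cylinder, 30 mm across, 19 mm high, 45 g; origin at its centre, z along its axis. Starts in the heap on the tray floor.
- core5: Wound ferrite pot core: dark grey squat cylinder, 30 mm across, 19 mm high, 45 g; origin at its centre, z along its axis. Starts in the heap on the tray floor.
- core6: Wound ferrite pot core: dark grey squat cylinder, 30 mm across, 19 mm high, 45 g; origin at its centre, z along its axis. Starts on top of the heap; may be absent.
- core7: Wound ferrite pot core: dark grey squat cylinder, 30 mm across, 19 mm high, 45 g; origin at its centre, z along its axis. Starts on top of the heap; may be absent.
- core8: Wound ferrite pot core: dark grey squat cylinder, 30 mm across, 19 mm high, 45 g; origin at its centre, z along its axis. Starts on the glue mat.
- core9: Wound ferrite pot core: dark grey squat cylinder, 30 mm across, 19 mm high, 45 g; origin at its centre, z along its axis. Starts on the glue mat. May be absent.
- spool: Bystander, to be left alone: small spool of copper wire with white flanges, 44 mm across, 52 mm tall. Origin at the centre of its underside.
- cup: Bystander, to be left alone: small clear plastic cup, 40 mm across, 35 mm tall. Origin at the centre of its underside.
- tweezers: Bystander, to be left alone: steel tweezers lying flat, 125 mm long along their x, 9 mm wide, 8 mm high. Origin at the centre of its underside.
There are look-alikes about, which are no part of the job. What is shaped like the core9 but pink is not meant. What is shaped like the core2 but orange is not meant.

How it is judged:
By the outcome, as a careful person would: the job done as asked, in the order asked, and still so for the second after the job is handed in, with the robot touching nothing.
Of core6, core7, core9 only 1 to 3 are there at a start; the rules pass over those that are not, and their reading is None.
At some moment in a run one of core1, core2, core3, core4, core5, core6, core7 may be knocked a few centimetres aside while the robot is not near it.
It also fails if it takes over 210 s, if anything falls off the work surface, if the arm or the gripper's body presses on something with over 40 N, if the wrist force passes 120 N, or if a joint passes its speed limit or range.

## Working session

There is one attempt and no reset: what is moved stays moved. The work goes in short steps, Python scripts to look and compute and a tool call to move; the robot and the scene stay as the last step left them, time stands still between calls to the robot, and variables do not carry over. Pictures are saved under pics/ and viewed, at most 16 in all, crops included, and the job is handed in when it is done.

Besides the shell and the picture viewer there is one more tool, called as name(argument=value, ...), one argument or row to a line, values as JSON. send_rows: Moves the arm, as the interface text tells. Its arguments: {"type":"object","properties":{"increments":{"type":"array"},"jaw":{"type":"number"}},"required":["increments"]}

```bash
mkdir -p pics
cat > h.py <<'E'
import numpy as np, cv2
from plant import ctrl
def snap(n,f=None):
    im=ctrl.snapshot(n)
    if f: cv2.imwrite(f'pics/{f}.png',im[:,:,::-1])
    return im
def ray(c,px):  # px (col,row)
    K=np.array(c['mtx']);k=c['k1']
    d=np.array([(px[0]-K[0,2])/K[0,0],(px[1]-K[1,2])/K[1,1]]);u=d.copy()
    for _ in range(20): u=d/(1+k*(u@u))
    A=np.array(c['attitude'])
    if A.shape!=(3,3):
        from scipy.spatial.transform import Rotation as R
        A=R.from_euler('xyz',A,degrees=True).as_matrix()
    return np.array(c['eye']),A@np.array([u[0],-u[1],-1])
def atz(c,px,z):
    e,d=ray(c,px); return e+d*(z-e[2])/d[2]
def proj(c,p):
    K=np.array(c['mtx']);A=np.array(c['attitude'])
    if A.shape!=(3,3):
        from scipy.spatial.transform import Rotation as R
        A=R.from_euler('xyz',A,degrees=True).as_matrix()
    q=A.T@(np.array(p)-np.array(c['eye']));u=np.array([q[0],-q[1]])/-q[2]
    u=u*(1+c['k1']*(u@u)); return K[0,0]*u[0]+K[0,2],K[1,1]*u[1]+K[1,2]
E
python3 - <<'E'
from h import *
np.set_printoptions(precision=3,suppress=True)
o=ctrl.get_obs();print(o,ctrl.grasp_offset)
for n in ('scene','side','wrist'):
    snap(n,n+'0');c=ctrl.calibration(n);print(n,c)
for n in ('scene','side'):
    c=ctrl.calibration(n)
    for t,z in (('tray',.118),('start_top',.09),('cover_handle',.079),('cover',0),('mat',0),('spool',0),('cup',0),('tweezers',0),('core1',.128)):
        for r in ctrl.spot_point(t,n)[:10]: 
            p=r['pixel'];print(n,t,round(r['conf'],2),np.round(p),atz(c,(p[1],p[0]),z))
E
```

```text
{'clock': 0.0, 'joint_pos': array([-60.443,  20.591,   0.632,  -0.02 , -70.136, -16.506]), 'qvel': array([-0.036, -0.054, -0.081, -0.024,  0.025,  0.061]), 'tau': array([  0.001, -58.273,  29.305,   6.997,   0.007,  -0.   ]), 'tool_pos': array([ 0.152, -0.657,  0.226]), 'orientation': array([ 179.903,   -0.009, -166.956]), 'force': array([-0.851, -0.211,  0.029]), 'moment': array([ 0.006, -0.005,  0.042]), 'gripper_force': 0.0, 'opening': 0.08755104982254625} 0.0188
scene {'mtx': array([[489.342,   0.   , 278.241],
       [  0.   , 489.342, 212.35 ],
       [  0.   ,   0.   ,   1.   ]]), 'k1': -0.07718001189687033, 'eye': array([ 1.338, -0.391,  1.08 ]), 'attitude': array([41.727,  1.014, 68.577])}
side {'mtx': array([[449.013,   0.   , 277.287],
       [  0.   , 449.013, 209.083],
       [  0.   ,   0.   ,   1.   ]]), 'k1': 0.02186929200441673, 'eye': array([0.216, 0.395, 0.814]), 'attitude': array([  39.928,   -0.352, -144.591])}
wrist {'mtx': array([[330.858,   0.   , 283.181],
       [  0.   , 330.858, 210.769],
       [  0.   ,   0.   ,   1.   ]]), 'k1': -0.048620088436880926, '
[... 1266 characters left out ...]
036 0.   ]
side mat 0.95 [276. 266.] [ 0.521 -0.001  0.   ]
side mat 0.32 [358. 176.] [0.55  0.237 0.   ]
side spool 0.95 [242. 234.] [ 0.629 -0.03  -0.   ]
side spool 0.61 [183. 397.] [ 0.415 -0.408  0.   ]
side cup 0.79 [257. 208.] [0.651 0.034 0.   ]
side cup 0.55 [343. 168.] [0.583 0.224 0.   ]
side tweezers 0.57 [230. 204.] [ 0.706 -0.017  0.   ]
side core1 0.79 [280. 281.] [0.446 0.053 0.128]
side core1 0.69 [160. 316.] [ 0.558 -0.241  0.128]
side core1 0.6 [370. 278.] [0.359 0.186 0.128]
side core1 0.57 [266. 254.] [0.503 0.057 0.128]
side core1 0.44 [163. 347.] [ 0.498 -0.273  0.128]
side core1 0.43 [154. 337.] [ 0.53  -0.285  0.128]
side core1 0.41 [149. 324.] [ 0.562 -0.282  0.128]
```

Run:
```python
import cv2
a=cv2.imread('pics/scene0.png');b=cv2.imread('pics/side0.png')
cv2.imwrite('pics/heap0.png',cv2.vconcat([cv2.resize(a[170:305,100:300],(800,540),interpolation=3)]))
```

```text
(no output)
```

View pics/scene0.png

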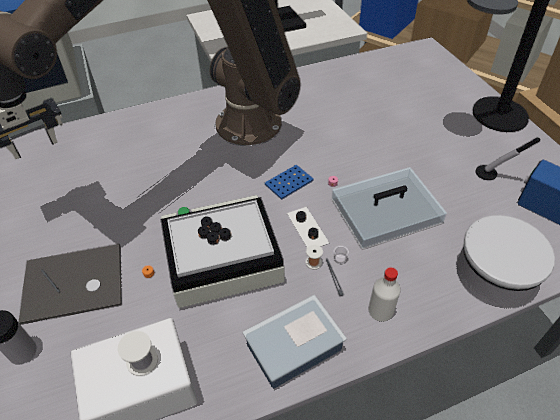

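View pics/side0.png

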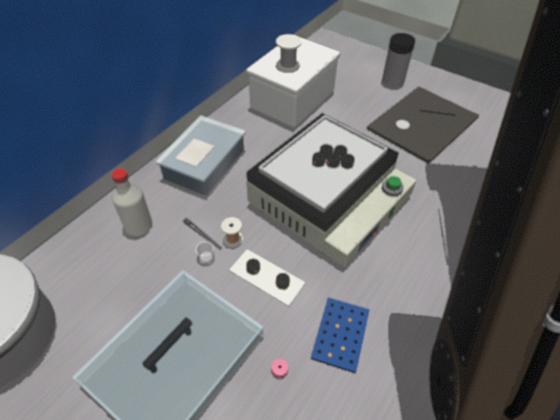

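View pics/heap0.png

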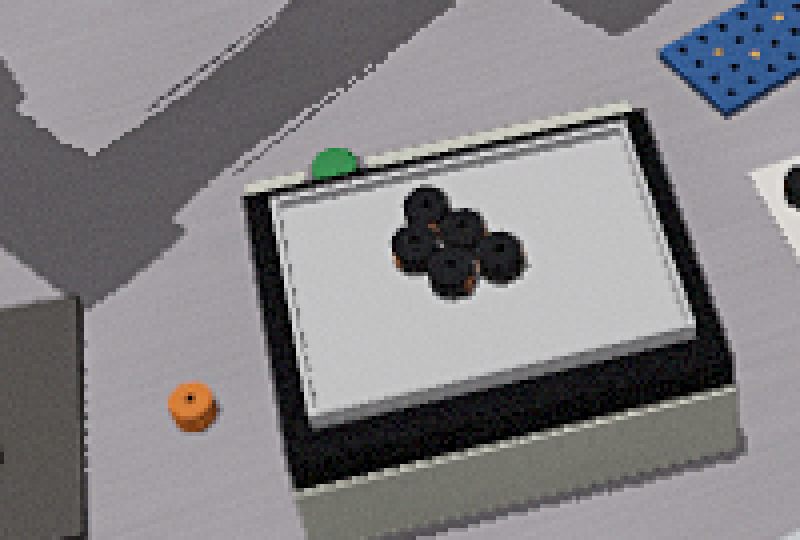

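The scene view shows a black hot plate (about px 220,250) with 5 cores heaped near (213,230). Two cores stand on the mat, at (300,216) and (313,233), and the cover is at (388,205). Orange and pink decoys are also visible. Next I take a wrist view from above the tray.

send_rows(
  increments=[
    [[0,0,0.67,0],[0,0,0.67,0],[0,0,0.67,0],[0.8,0.68,0.67,0],[0.8,0.68,0.67,0],[0.8,0.68,0.67,0],[0.8,0.68,0.67,0]],
  ],
)

```text
clock: 1.92
tool_pos: [0.3145, -0.5193, 0.3606]
orientation: [180.0, 0.0, -166.8]
force: [-0.3, -0.0, -0.6]
opening: 0.0874
gripper_force: 0.0
```

send_rows(
  increments=[
    [[0.8,0.68,0,0],[0.8,0.68,0,0],[0.8,0.68,0,0],[0.8,0.68,0,0]],
  ],
)

```text
clock: 2.42
tool_pos: [0.4745, -0.3832, 0.36]
orientation: [180.0, -0.0, -166.8]
force: [0.5, -0.2, -0.1]
opening: 0.0877
gripper_force: 0.0
```

send_rows(
  increments=[
    [[0.79,0.67,0,0],[0.79,0.67,0,0],[0.79,0.67,0,0],[0.79,0.67,0,0],[0.79,0.67,0,0],[0.79,0.67,0,0],[0.79,0.67,0,0]],
  ],
)

```text
clock: 3.3
tool_pos: [0.6295, -0.2527, 0.3611]
orientation: [-180.0, 0.0, -167.0]
force: [-0.4, -1.0, 0.6]
opening: 0.0881
gripper_force: 0.0
```

```bash
cat > w.py <<'E'
from h import *
import sys
np.set_printoptions(precision=4,suppress=True)
c=ctrl.calibration('wrist');im=snap('wrist',sys.argv[1])
print(ctrl.get_obs()['tool_pos'],ctrl.get_obs()['clock'],c['eye'])
E
cat >> w.py <<'E'
for r in ctrl.trace('tray','wrist')[:1]:
    m=r['mask'].astype(np.uint8);print('tray',r['conf'],r['bbox'],m.sum())
    k,_=cv2.findContours(m,0,1);k=max(k,key=cv2.contourArea)
    w=np.array([atz(c,p[0],.126)[:2] for p in k],np.float32);R=cv2.minAreaRect(w);print(R)
for t,z in (('start_top',.09),('core1',.1275)):
  for r in ctrl.spot_point(t,'wrist'): 
    p=r['pixel'];print(t,round(r['conf'],2),np.round(p),atz(c,(p[1],p[0]),z))
E
python3 w.py w1
```

```text
[ 0.6296 -0.2526  0.3611] 3.35 [ 0.5652 -0.2684  0.5193]
tray 0.59 [157.9, 0.0, 430.8, 231.2] 44657
((0.5331441164016724, -0.26138728857040405), (0.2666415274143219, 0.2513084411621094), 84.54942321777344)
core1 0.98 [163. 455.] [ 0.5581 -0.0601  0.1275]
core1 0.91 [126. 302.] [ 0.5581 -0.2474  0.1275]
core1 0.88 [114. 465.] [ 0.5019 -0.0671  0.1275]
core1 0.84 [ 68. 284.] [ 0.5021 -0.2815  0.1275]
core1 0.78 [ 97. 294.] [ 0.5291 -0.2639  0.1275]
core1 0.71 [ 90. 266.] [ 0.5287 -0.2967  0.1275]
core1 0.61 [118. 276.] [ 0.5567 -0.2794  0.1275]
```

View pics/w1.png

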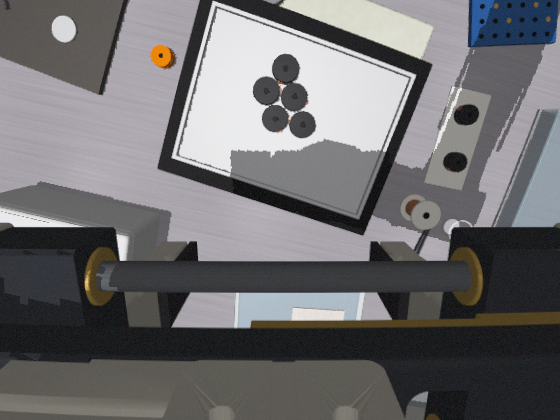

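The wrist view shows five cores lying flat and touching on the tray floor (px 286,68; 266,91; 294,97; 276,119; 302,125). The two mat cores are at (466,115) and (455,162). Next I get the tray pose and the mat cores' positions.

```bash
cat > t.py <<'E'
from h import *
from scipy.optimize import least_squares
np.set_printoptions(precision=4,suppress=True)
c=ctrl.calibration('wrist');im=snap('wrist')
g=im.max(2)
print(im[80,196],im[100,420],im[100,230],im[210,300],im[90,188])
m=(g<50).astype(np.uint8);m[240:]=0
n,l,s,_=cv2.connectedComponentsWithStats(m)
i=1+np.argmax(s[1:,4]);print(s[i])
k,_=cv2.findContours((l==i).astype(np.uint8),0,1);k=max(k,key=cv2.contourArea)
P=np.array([atz(c,p[0],.112)[:2] for p in k if p[0][1]>2 and p[0][1]<236],np.float32)
print(cv2.minAreaRect(P))
def res(v,h=(.111,.138)):
    a=v[2];R=np.array([[np.cos(a),np.sin(a)],[-np.sin(a),np.cos(a)]]);q=(P-v[:2])@R.T
    d=np.abs(q)-h
    return np.where((d>0).any(1),np.hypot(*np.maximum(d,0).T),d.max(1))
r=least_squares(res,[.548,-.263,.03],loss='soft_l1',f_scale=.002)
print('tray pose',r.x[:2],np.degrees(r.x[2]),np.sqrt(np.mean(r.fun**2)))
a=r.x[2];Rm=np.array([[np.cos(a),-np.sin(a)],[np.sin(a),np.cos(a)]])
for q in ctrl.spot_point('core1','wrist'):
    p=q['pixel'];x=atz(c,(p[1],p[0]),.1275)[:2];y=atz(c,(p[1],p[0]),.0125)[:2]
    print(round(q['conf'],2),np.round(p),'z.1275',x,'local mm',1000*(x-r.x[:2])@Rm,'mat z',y)
for n in ('scene','side'):
    snap(n);cc=ctrl.calibration(n)
    for q in ctrl.spot_point('core1',n)[:9]:
        p=q['pixel'];x=atz(cc,(p[1],p[0]),.1275)[:2];y=atz(cc,(p[1],p[0]),.0125)[:2]
        print(n,np.round(p),x,y)
print('start',r.x[:2]+Rm@[-.142,-.075],[r.x[:2]+Rm@np.array(v) for v in [(.05,.065),(-.05,.065),(.05,0),(-.05,0),(.05,-.065),(-.05,-.065),(0,.0325)]])
E
python3 t.py
```

```text
[92 92 95] [172 168 175] [234 234 236] [20 21 21] [160 161 162]
[ 158    0  273  235 9238]
((0.550653338432312, -0.2630959749221802), (0.2738785743713379, 0.2207431048154831), 84.2255859375)
tray pose [ 0.5507 -0.2631] -5.930879588963616 0.01105364006156328
0.95 [ 99. 294.] z.1275 [ 0.5319 -0.2634] local mm [-18.6807  -2.2077] mat z [ 0.522 -0.262]
0.9 [116. 467.] z.1275 [ 0.5033 -0.0638] local mm [-67.8144 193.3155] mat z [ 0.4849 -0.0039]
0.89 [ 68. 284.] z.1275 [ 0.5027 -0.2813] local mm [-45.8822 -23.0215] mat z [ 0.4842 -0.2852]
0.89 [116. 275.] z.1275 [ 0.5548 -0.2801] local mm [  5.8121 -16.5113] mat z [ 0.5516 -0.2837]
0.81 [ 56. 166.] z.1275 [ 0.5182 -0.4118] local mm [ -16.9847 -151.2315] mat z [ 0.5043 -0.454 ]
0.76 [161. 454.] z.1275 [ 0.5566 -0.0617] local mm [-14.9592 200.9369] mat z [ 0.554  -0.0011]
0.63 [123. 301.] z.1275 [ 0.5561 -0.2488] local mm [ 3.8874 14.8229] mat z [ 0.5533 -0.2431]
scene [234. 202.] [ 0.536  -0.3014] [ 0.4391 -0.2906]
scene [218. 301.] [ 0.5818 -0.0497] [ 0.4904 -0.0085]
scene [231. 311.] [ 0.6306 -0.0434] [ 0.5451 -0.0015]
scene [180. 335.] 
[... 174 characters left out ...]
[ 0.418  -0.2493]
scene [235. 224.] [ 0.5607 -0.2488] [ 0.4667 -0.2316]
scene [221. 209.] [ 0.5032 -0.272 ] [ 0.4023 -0.2576]
side [161. 334.] [ 0.5251 -0.2625] [ 0.5767 -0.3725]
side [278. 284.] [0.4445 0.0465] [ 0.4827 -0.0117]
side [157. 342.] [ 0.5166 -0.2823] [ 0.5668 -0.3956]
side [369. 280.] [0.3571 0.1817] [0.3806 0.146 ]
side [267. 252.] [0.5044 0.0616] [0.5526 0.0058]
side [158. 317.] [ 0.5594 -0.2463] [ 0.6168 -0.3536]
side [152. 324.] [ 0.5591 -0.2739] [ 0.6165 -0.3858]
start [ 0.4018 -0.323 ] [array([ 0.6072, -0.2036]), array([ 0.5077, -0.1933]), array([ 0.6005, -0.2683]), array([ 0.501 , -0.2579]), array([ 0.5938, -0.3329]), array([ 0.4943, -0.3226]), array([ 0.5541, -0.2308])]
```

send_rows(
  increments=[
    [[-0.66,-0.14,-0.2,-0.22],[-0.66,-0.14,-0.2,-0.22],[-0.66,-0.14,-0.6,-0.22],[-0.66,-0.14,-0.96,-0.22],[-0.66,-0.14,-0.96,-0.22],[-0.66,-0.14,-0.96,-0.22],[-0.66,-0.14,-0.96,-0.22],[-0.66,-0.14,-0.96,-0.22]],
  ],
  jaw=0.5,
)

```text
clock: 4.8
tool_pos: [0.4997, -0.2798, 0.1705]
orientation: [-180.0, 0.2, 174.2]
force: [0.3, 0.5, -0.1]
opening: 0.0438
gripper_force: 0.0
```

Run:
```python
from h import *
np.set_printoptions(precision=4,suppress=True)
c=ctrl.calibration('wrist');snap('wrist','w2')
for q in ctrl.spot_point('core1','wrist'):
    p=q['pixel'];print(round(q['conf'],2),np.round(p),atz(c,(p[1],p[0]),.1275)[:2])
print(ctrl.get_obs()['tool_pos'],ctrl.get_obs()['orientation'])
```

```text
0.95 [274. 315.] [ 0.5296 -0.2631]
0.87 [312. 291.] [ 0.5566 -0.2814]
0.82 [240. 283.] [ 0.5038 -0.2818]
0.63 [313. 338.] [ 0.5605 -0.2494]
0.62 [220. 111.] [ 0.4792 -0.3897]
0.56 [279. 265.] [ 0.53   -0.2963]
[ 0.4993 -0.2797  0.17  ] [-179.9821    0.1392  174.1573]
```

View pics/w2.png

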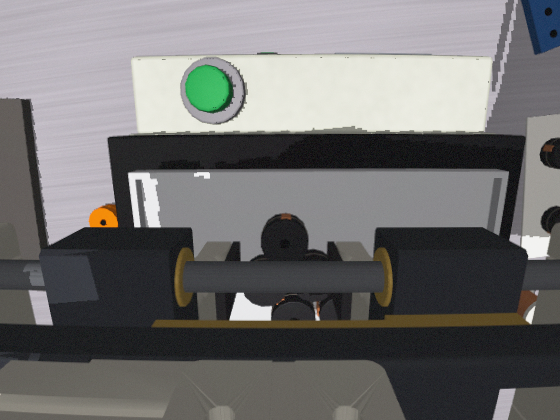

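The wrist view shows core B (283,240) centred between the fingers, and the start plunger at (210,88). Now I grasp it and take it to its slot.

send_rows(
  increments=[
    [[-0.01,0,-0.1,0],[-0.01,0,-0.23,0],[-0.01,0,-0.23,0]],
  ],
)

```text
clock: 5.28
tool_pos: [0.4954, -0.2792, 0.1216]
orientation: [180.0, -0.2, 174.1]
force: [0.7, -0.5, 0.9]
opening: 0.0441
gripper_force: 0.0
```

send_rows(
  increments=[
    [[0,0,0,0],[0,0,0,0],[0,0,0,0],[0,0,0.2,0],[0.2,-0.1,0.2,0],[0.46,-0.26,0.2,0],[0.46,-0.26,0.2,0],[0.46,-0.26,0.2,0],[0.46,-0.26,0.1,0],[0.46,-0.26,0.01,0],[0.46,-0.26,0.01,0],[0.46,-0.26,0.01,0]],
  ],
  jaw=0,
)

```text
clock: 6.78
tool_pos: [0.5883, -0.3314, 0.1252]
orientation: [-180.0, 0.0, 174.2]
force: [-0.0, 0.2, -0.8]
opening: 0.0292
gripper_force: 30.0
```

send_rows(
  increments=[
    [[0,0,0,0],[0,0,0,0],[0,0,0.2,0],[0,0,0.25,0.1],[-0.14,0.44,0.25,0.767],[-0.14,0.44,0.25,0.767],[-0.14,0.44,0.25,0.767],[-0.14,0.44,0.25,0.767],[-0.14,0.44,0.25,0.767],[-0.14,0.44,0.25,0.767],[-0.14,0.44,0.25,0.767],[-0.14,0.44,0.25,0.767]],
  ],
  jaw=0.5,
)

```text
clock: 8.28
tool_pos: [0.5604, -0.2436, 0.1747]
orientation: [-180.0, 0.0, -120.0]
force: [-0.2, -0.3, -0.1]
opening: 0.0438
gripper_force: 0.0
```

```bash
cat > c.py <<'E'
from h import *
import sys
np.set_printoptions(precision=4,suppress=True)
T=np.array([.5507,-.2631]);a=np.radians(-5.9);Rm=np.array([[np.cos(a),-np.sin(a)],[np.sin(a),np.cos(a)]])
def cores(n):
    c=ctrl.calibration(n);snap(n)
    for q in ctrl.spot_point('core1',n):
        p=q['pixel'];x=atz(c,(p[1],p[0]),.1275)[:2];l=1000*(x-T)@Rm
        if abs(l[0])<90 and abs(l[1])<120: print(n,round(q['conf'],2),np.round(p),x,'local',l)
for n in sys.argv[1:]: cores(n)
o=ctrl.get_obs();print(o['tool_pos'],o['orientation'],o['joint_pos'],o['clock'])
E
python3 c.py wrist scene
```

```text
wrist 0.88 [182. 310.] [ 0.529  -0.2644] local [-21.4241  -3.492 ]
wrist 0.82 [135. 284.] [ 0.529  -0.2974] local [-18.0829 -36.3448]
wrist 0.74 [183. 258.] [ 0.5575 -0.28  ] local [  8.4914 -16.1396]
wrist 0.73 [139. 165.] [ 0.5928 -0.3319] local [ 48.9292 -64.1444]
wrist 0.71 [224. 283.] [ 0.5577 -0.2489] local [ 5.542  14.8127]
scene 0.67 [240. 214.] [ 0.5656 -0.2767] local [ 16.1999 -12.0066]
scene 0.57 [237. 224.] [ 0.5668 -0.2517] local [14.8217 12.9868]
scene 0.57 [235. 202.] [ 0.5407 -0.3011] local [ -6.026  -38.8717]
scene 0.42 [251. 196.] [ 0.5835 -0.3283] local [ 39.2868 -61.524 ]
[ 0.5604 -0.2436  0.1746] [-179.9992    0.0003 -119.9721] [ -5.197   16.7453 -11.9044   0.     -61.3495 -24.7751] 8.475
```

send_rows(
  increments=[
    [[0,0,-0.1,0],[0,0,-0.255,0],[0,0,-0.255,0]],
  ],
)

```text
clock: 8.85
tool_pos: [0.5587, -0.2432, 0.1214]
orientation: [179.7, -0.1, -120.0]
force: [0.6, -0.7, 0.0]
opening: 0.0442
gripper_force: 0.0
```

send_rows(
  increments=[
    [[0,0,0,0],[0,0,0,0],[0,0,0,0],[0,0,0.2,0],[0.26,0.2,0.2,-0.767],[0.26,0.2,0.2,-0.767],[0.26,0.2,0.2,-0.767],[0.26,0.2,0.2,-0.767],[0.26,0.2,0.2,-0.767],[0.26,0.2,0.2,-0.767],[0.26,0.2,0.2,-0.767],[0.26,0.2,0.2,-0.767]],
  ],
  jaw=0,
)

```text
clock: 10.35
tool_pos: [0.6124, -0.2035, 0.1637]
orientation: [180.0, 0.0, 174.3]
force: [-1.4, -0.5, -0.8]
opening: 0.029
gripper_force: 30.0
```

send_rows(
  increments=[
    [[0,0,-0.1,0],[0,0,-0.19,0],[0,0,-0.19,0]],
  ],
)

```text
clock: 10.72
tool_pos: [0.6118, -0.2035, 0.1243]
orientation: [-180.0, -0.1, 174.2]
force: [-0.1, -0.3, 0.5]
opening: 0.0289
gripper_force: 30.0
```

send_rows(
  increments=[
    [[0,0,0,0],[0,0,0,0],[0,0,0.2,0],[-0.25,-0.385,0.2,0],[-0.25,-0.385,0.2,0],[-0.25,-0.385,0.2,0],[-0.25,-0.385,0.1,0],[-0.25,-0.385,0,0],[-0.25,-0.385,-0.01,0],[-0.25,-0.385,-0.01,0]],
  ],
  jaw=0.5,
)

```text
clock: 11.98
tool_pos: [0.563, -0.2804, 0.1241]
orientation: [-180.0, 0.0, 174.2]
force: [-0.1, 0.5, 1.2]
opening: 0.0439
gripper_force: 0.0
```

send_rows(
  increments=[
    [[0,0,0,0],[0,0,0,0],[0,0,0,0],[0,0,0.2,0],[0.22,0.06,0.2,0],[0.22,0.06,0.2,0],[0.22,0.06,0.2,0],[0.22,0.06,0.1,0],[0.22,0.06,0.01,0],[0.22,0.06,0.01,0],[0.22,0.06,0.01,0]],
  ],
  jaw=0,
)

```text
clock: 13.35
tool_pos: [0.6062, -0.2687, 0.1257]
orientation: [-180.0, -0.0, 174.1]
force: [-0.2, 1.0, -0.0]
opening: 0.0289
gripper_force: 30.0
```

send_rows(
  increments=[
    [[0,0,0,0],[0,0,0,0],[0,0,0.2,0],[-0.2,0,0.5,0.3],[-0.2,0,0.5,0.767],[-0.2,0,0.5,0.767],[-0.2,0,0.5,0.767],[-0.2,0,0.5,0.767],[-0.2,0,0.5,0.767],[-0.2,0,0.5,0.767],[-0.2,0,0.5,0.767]],
  ],
  jaw=0.5,
)

```text
clock: 14.72
tool_pos: [0.5664, -0.2685, 0.2257]
orientation: [-180.0, 0.0, -120.1]
force: [0.1, 0.2, -0.1]
opening: 0.0435
gripper_force: 0.0
```

```bash
python3 c.py wrist side
```

```text
wrist 0.92 [193. 328.] [ 0.5274 -0.265 ] local [-23.0136  -4.2656]
wrist 0.87 [298. 281.] [ 0.6063 -0.2042] local [49.2659 64.281 ]
wrist 0.78 [232. 248.] [ 0.5995 -0.2691] local [49.1816 -0.9469]
wrist 0.63 [162. 211.] [ 0.5941 -0.3323] local [ 50.3026 -64.4088]
wrist 0.58 [155. 308.] [ 0.527  -0.2992] local [-19.8688 -38.3275]
side 0.74 [162. 287.] [ 0.6065 -0.197 ] local [48.6794 71.5149]
side 0.69 [136. 324.] [ 0.5857 -0.3183] local [ 40.4558 -51.3556]
side 0.62 [156. 338.] [ 0.5255 -0.2818] local [-23.1609 -21.1633]
side 0.56 [148. 305.] [ 0.6004 -0.2604] local [49.193   7.8086]
[ 0.5664 -0.2685  0.2256] [ 179.9979    0.0007 -120.0332] [ -7.5503  16.0927  -5.848   -0.0016 -68.0609 -22.4823] 14.925
```

send_rows(
  increments=[
    [[-0.205,-0.17,-0.2,0],[-0.205,-0.17,-0.3,0],[-0.205,-0.17,-0.51,0],[-0.205,-0.17,-0.51,0],[-0.205,-0.17,-0.51,0]],
  ],
)

```text
clock: 15.55
tool_pos: [0.5259, -0.3027, 0.1247]
orientation: [-180.0, -0.0, -119.9]
force: [0.5, -0.3, 0.3]
opening: 0.044
gripper_force: 0.0
```

send_rows(
  increments=[
    [[0,0,0,0],[0,0,0,0],[0,0,0,0],[0,0,0.2,0],[-0.185,-0.1,0.2,-0.767],[-0.185,-0.1,0.2,-0.767],[-0.185,-0.1,0.2,-0.767],[-0.185,-0.1,0.2,-0.767],[-0.185,-0.1,0.2,-0.767],[-0.185,-0.1,0.2,-0.767],[-0.185,-0.1,0.2,-0.767],[-0.185,-0.1,0.2,-0.767]],
  ],
  jaw=0,
)

```text
clock: 17.05
tool_pos: [0.4884, -0.3225, 0.1636]
orientation: [180.0, -0.0, 174.3]
force: [0.1, 1.1, 0.9]
opening: 0.029
gripper_force: 30.0
```

send_rows(
  increments=[
    [[0,0,-0.1,0],[0,0,-0.19,0],[0,0,-0.19,0]],
  ],
)

```text
clock: 17.42
tool_pos: [0.4878, -0.3223, 0.1246]
orientation: [180.0, -0.1, 174.3]
force: [-0.1, 0.2, -1.0]
opening: 0.0293
gripper_force: 30.0
```

send_rows(
  increments=[
    [[0,0,0,0],[0,0,0,0],[0,0,0.2,0],[0.2,0.287,0.2,0],[0.2,0.287,0.2,0],[0.2,0.287,0.2,0],[0.2,0.287,0.1,0],[0.2,0.287,-0.01,0],[0.2,0.287,-0.01,0],[0.2,0.287,-0.01,0]],
  ],
  jaw=0.5,
)

```text
clock: 18.68
tool_pos: [0.5285, -0.2659, 0.1243]
orientation: [-180.0, 0.0, 174.1]
force: [0.4, -0.8, 0.8]
opening: 0.044
gripper_force: 0.0
```

send_rows(
  increments=[
    [[0,0,0,0],[0,0,0,0],[0,0,0,0],[0,0,0.05,0],[-0.135,0.033,0.05,0],[-0.135,0.033,0.05,0],[-0.135,0.033,0.01,0],[-0.135,0.033,0.01,0],[-0.135,0.033,0.01,0]],
  ],
  jaw=0,
)

```text
clock: 19.8
tool_pos: [0.5016, -0.2586, 0.1252]
orientation: [-180.0, -0.0, 174.2]
force: [0.4, 0.1, -0.3]
opening: 0.0288
gripper_force: 30.0
```

send_rows(
  increments=[
    [[0,0,0,0],[0,0,0,0],[0,0,0.25,0],[0,0,0.5,0],[0,1,0.5,0],[0,1,0.5,0],[0,1,0.5,0],[0,1,0.5,0],[0,1,0.5,0]],
  ],
  jaw=0.5,
)

```text
clock: 20.92
tool_pos: [0.5016, -0.0578, 0.2258]
orientation: [180.0, 0.0, 174.3]
force: [0.8, 0.0, 0.2]
opening: 0.0438
gripper_force: 0.0
```

send_rows(
  increments=[
    [[0.25,0.29,-0.2,0],[0.25,0.29,-0.2,0],[0.25,0.29,-0.2,0],[0.25,0.29,-0.2,0]],
  ],
)

```text
clock: 21.42
tool_pos: [0.5512, -0.0017, 0.1856]
orientation: [-180.0, -0.0, 174.1]
force: [-0.1, 0.1, -0.4]
opening: 0.0441
gripper_force: 0.0
```

```bash
python3 - <<'E'
from h import *
np.set_printoptions(precision=4,suppress=True)
c=ctrl.calibration('wrist');snap('wrist','w3')
for q in ctrl.spot_point('core1','wrist'):
    p=q['pixel'];print(round(q['conf'],2),np.round(p),atz(c,(p[1],p[0]),.0125)[:2])
for t in ('spool','cup','mat','cover','cover_handle'):
  for q in ctrl.spot_point(t,'wrist')[:1]:
    p=q['pixel'];print(t,round(q['conf'],2),np.round(p),atz(c,(p[1],p[0]),.079*(t=='cover_handle'))[:2])
E
python3 c.py scene
```

```text
0.94 [127. 270.] [ 0.4833 -0.0087]
0.72 [198. 286.] [0.5551 0.0001]
0.62 [  0. 425.] [0.3843 0.1451]
0.58 [320.  29.] [ 0.6694 -0.3155]
spool 0.78 [273. 262.] [ 0.6408 -0.0357]
mat 0.81 [163. 282.] [ 0.5208 -0.0005]
cover 0.64 [172. 510.] [0.5537 0.2404]
scene 0.73 [254. 198.] [ 0.5945 -0.3278] local [ 50.2647 -59.8483]
scene 0.57 [244. 249.] [ 0.6113 -0.2013] local [53.9177 67.6636]
scene 0.56 [222. 214.] [ 0.5098 -0.2602] local [-40.9603  -1.3332]
scene 0.49 [253. 224.] [ 0.6146 -0.2678] local [64.0262  1.8657]
scene 0.49 [228. 192.] [ 0.5064 -0.3192] local [-38.3034 -60.3535]
[ 0.5514 -0.0007  0.1859] [179.9875   0.0258 174.1384] [  20.2885   10.7241  -18.4511    0.0001  -60.7962 -116.1502] 21.875
```

View pics/w3.png

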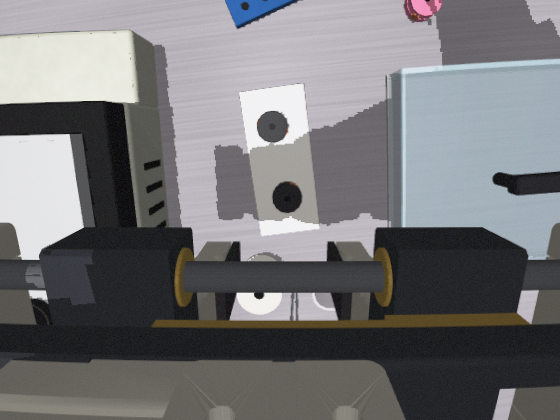

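send_rows(
  increments=[
    [[0.015,0,-0.3,0],[0.015,0,-0.6,0],[0.015,0,-0.8,0],[0.015,0,-0.88,0],[0.015,0,-0.88,0]],
  ],
)

```text
clock: 22.5
tool_pos: [0.5544, -0.0006, 0.0093]
orientation: [-180.0, -0.1, 174.2]
force: [0.7, 0.3, 0.3]
opening: 0.0435
gripper_force: 0.0
```

send_rows(
  increments=[
    [[0,0,0,0],[0,0,0,0],[0,0,0,0],[0,0,0.3,0],[0,0,0.6,0],[0,0,0.9,0],[0,-0.1,1,0],[0,-1,1,0],[0,-1,1,0],[0,-1,1,0],[0,-1,1,0]],
  ],
  jaw=0,
)

```text
clock: 23.88
tool_pos: [0.5536, -0.2039, 0.2097]
orientation: [-180.0, -0.0, 173.9]
force: [-0.3, 0.4, -0.2]
opening: 0.0292
gripper_force: 30.0
```

send_rows(
  increments=[
    [[0,-0.154,0,0],[0,-0.154,-0.2,0],[0,-0.154,-0.35,0],[0,-0.154,-0.42,0],[0,-0.154,-0.42,0],[0,-0.154,-0.42,0]],
  ],
)

```text
clock: 24.62
tool_pos: [0.555, -0.231, 0.1264]
orientation: [-180.0, 0.1, 174.2]
force: [0.4, 0.2, 0.3]
opening: 0.0291
gripper_force: 30.0
```

send_rows(
  increments=[
    [[0,0,0,0],[0,0,0,0],[0,0,0.2,0],[0,0,0.4,0],[-0.35,1,0.4,0],[-0.35,1,0.4,0],[-0.35,1,0.4,0],[-0.35,1,0.4,0],[-0.35,1,0.4,0]],
  ],
  jaw=0.5,
)

```text
clock: 25.75
tool_pos: [0.4841, -0.0299, 0.2063]
orientation: [180.0, 0.1, 174.3]
force: [-0.5, 1.1, 0.4]
opening: 0.0438
gripper_force: 0.0
```

send_rows(
  increments=[
    [[0,0.115,-0.1,0],[0,0.115,-0.4,0],[0,0.115,-0.7,0],[0,0.115,-0.98,0],[0,0.115,-0.98,0],[0,0.115,-0.98,0]],
  ],
)

```text
clock: 26.5
tool_pos: [0.4846, -0.009, 0.0093]
orientation: [-180.0, -0.1, 174.1]
force: [-0.5, -0.2, 0.3]
opening: 0.0439
gripper_force: 0.0
```

send_rows(
  increments=[
    [[0,0,0,0],[0,0,0,0],[0,0,0,0],[0,0,0.3,0],[0,0,0.6,0],[0,0,0.9,0],[0.1,-0.1,0.9,0],[0.117,-0.92,0.9,0],[0.117,-0.92,0.9,0],[0.117,-0.92,0.9,0],[0.117,-0.92,0.9,0],[0.117,-0.92,0.9,0]],
  ],
  jaw=0,
)

```text
clock: 28.0
tool_pos: [0.5075, -0.1922, 0.1895]
orientation: [180.0, -0.0, 174.1]
force: [-0.1, 0.9, -0.7]
opening: 0.0294
gripper_force: 30.0
```

```bash
python3 c.py scene wrist
```

```text
scene 0.68 [230. 189.] [ 0.511  -0.3291] local [-32.7488 -69.7172]
scene 0.66 [251. 221.] [ 0.6067 -0.2726] local [56.701  -3.6566]
scene 0.61 [231. 229.] [ 0.5534 -0.2356] local [-0.1754 27.6094]
scene 0.6 [220. 212.] [ 0.5024 -0.264 ] local [-47.9467  -5.8144]
scene 0.53 [255. 199.] [ 0.5977 -0.3264] local [ 53.2892 -58.1242]
scene 0.42 [244. 247.] [ 0.6098 -0.2066] local [53.0023 62.2919]
wrist 0.74 [226.  96.] [ 0.4948 -0.324 ] local [-49.2972 -66.3625]
wrist 0.72 [226. 186.] [ 0.5012 -0.2602] local [-49.507   -2.1945]
wrist 0.64 [258. 280.] [ 0.5315 -0.1974] local [-25.8257  63.3784]
[ 0.5079 -0.1914  0.1898] [179.9927   0.0187 174.2269] [  0.0407   9.7353 -19.1458  -0.0062 -61.0995 -95.8108] 28.2
```

send_rows(
  increments=[
    [[0,0,-0.15,0],[0,0,-0.325,0],[0,0,-0.325,0],[0,0,-0.325,0]],
  ],
)

```text
clock: 28.7
tool_pos: [0.5082, -0.1919, 0.1254]
orientation: [-180.0, 0.0, 174.2]
force: [0.3, 0.5, 0.5]
opening: 0.029
gripper_force: 30.0
```

send_rows(
  increments=[
    [[0,0,0,0],[0,0,0,0],[0,0,0.2,0],[0,0,0.5,0],[0.65,-0.2,1,0],[0.65,-0.2,1,0],[0.65,-0.2,1,0],[0.65,-0.2,1,0],[0.65,-0.2,1,0],[0.65,-0.2,1,0]],
  ],
  jaw=0.5,
)

```text
clock: 29.95
tool_pos: [0.6367, -0.2321, 0.3242]
orientation: [180.0, -0.1, 174.1]
force: [1.1, 1.2, 0.1]
opening: 0.0441
gripper_force: 0.0
```

```bash
python3 c.py wrist
```

```text
wrist 0.97 [162. 309.] [ 0.6088 -0.2031] local [51.5878 65.6923]
wrist 0.95 [ 63. 243.] [ 0.5035 -0.2601] local [-47.255   -1.8447]
wrist 0.93 [113. 275.] [ 0.5549 -0.2333] local [ 1.1139 30.0737]
wrist 0.71 [162. 184.] [ 0.5951 -0.3363] local [ 51.6388 -68.2135]
wrist 0.67 [ 59. 309.] [ 0.5062 -0.1938] local [-51.3898  64.3637]
wrist 0.62 [160. 245.] [ 0.6006 -0.2709] local [50.4276 -2.6254]
wrist 0.6 [ 63. 181.] [ 0.4967 -0.3227] local [-47.6157 -64.8124]
[ 0.637  -0.2321  0.3246] [179.9957  -0.012  174.1551] [ -3.5878  18.5671  10.3271  -0.0049 -81.7718 -92.2564] 30.05
```

send_rows(
  increments=[
    [[0,1,0.2,0.18],[0,1,0.2,0.18],[0,1,0.2,0.18],[0,1,0.2,0.18],[0,1,0.2,0.18]],
  ],
)

```text
clock: 30.68
tool_pos: [0.6375, -0.0312, 0.365]
orientation: [180.0, 0.0, -170.3]
force: [-0.6, -0.6, -0.6]
opening: 0.044
gripper_force: 0.0
```

send_rows(
  increments=[
    [[0.1,1,0,0],[0.1,1,0,0],[0.1,1,0,0],[0.1,1,0,0],[0.1,1,0,0],[0.1,1,0,0]],
  ],
)

```text
clock: 31.42
tool_pos: [0.6579, 0.1658, 0.3646]
orientation: [-180.0, -0.0, -170.5]
force: [-0.9, 0.0, 0.8]
opening: 0.0439
gripper_force: 0.0
```

```bash
cat > cov.py <<'E'
from h import *
np.set_printoptions(precision=4,suppress=True)
def run(n,f=None):
    c=ctrl.calibration(n);snap(n,f)
    for q in ctrl.spot_point('cover_handle',n)[:1]:
        p=q['pixel'];print(n,'handle',round(q['conf'],2),np.round(p),atz(c,(p[1],p[0]),.079)[:2])
    for q in ctrl.trace('cover_handle',n)[:1]+ctrl.trace('cover',n)[:1]:
        m=q['mask'].astype(np.uint8);k,_=cv2.findContours(m,0,1);k=max(k,key=cv2.contourArea)
        for z in (.046,):
            w=np.array([atz(c,p[0],z)[:2] for p in k],np.float32);print(n,round(q['conf'],2),np.round(q['bbox']),m.sum(),z,cv2.minAreaRect(w))
run('wrist','w4');run('scene');run('side')
o=ctrl.get_obs();print(o['tool_pos'],o['orientation'],o['joint_pos'])
E
python3 cov.py
```

```text
wrist handle 0.97 [107. 355.] [0.552  0.2404]
wrist 0.95 [243.  13. 463. 194.] 28558 0.046 ((0.5504773855209351, 0.23925837874412537), (0.2644791603088379, 0.2049097865819931), 88.64306640625)
wrist 0.78 [245.  11. 457. 196.] 28658 0.046 ((0.5501594543457031, 0.2392723560333252), (0.26628512144088745, 0.2051953673362732), 88.92025756835938)
scene handle 0.85 [192. 390.] [0.5484 0.2402]
scene 0.93 [331. 166. 446. 247.] 5934 0.046 ((0.5662177205085754, 0.23005905747413635), (0.2860574424266815, 0.23566026985645294), 89.2138671875)
scene 0.58 [333. 168. 449. 251.] 5980 0.046 ((0.5651805400848389, 0.23020125925540924), (0.28783437609672546, 0.2386639416217804), 88.68000793457031)
side handle 0.67 [342. 166.] [0.5514 0.2418]
side 0.59 [ 71. 275. 266. 420.] 17017 0.046 ((0.5421817302703857, 0.24108462035655975), (0.267528235912323, 0.2205764502286911), 89.00679779052734)
side 0.56 [ 75. 270. 264. 420.] 16865 0.046 ((0.5421933531761169, 0.24136991798877716), (0.2659431993961334, 0.21823932230472565), 88.9925765991211)
[0.6578 0.1677 0.3646] [-179.9998    0.003  -170.3825] [  30.7103   18.2491   14.845     0.0013  -86.5932 -111.0929]
```

View pics/w4.png

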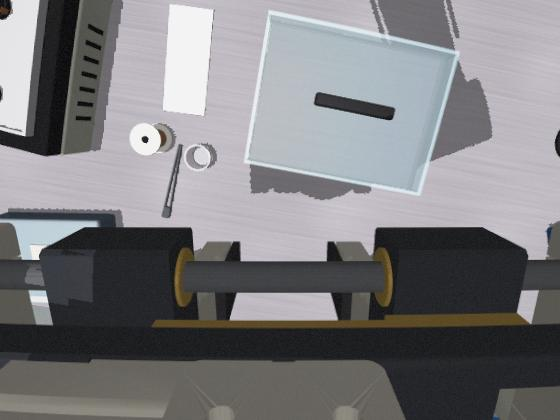

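The wrist view shows the cover standing with its handle at (355,107), long axis at about 88.7 degrees in the world. All seven cores are well spread. Next I go to the handle.

send_rows(
  increments=[
    [[-0.535,0.36,0,0.92],[-0.535,0.36,-0.2,0.92],[-0.535,0.36,-0.4,0.92],[-0.535,0.36,-0.6,0.92],[-0.535,0.36,-0.8,0.92],[-0.535,0.36,-1,0.92],[-0.535,0.36,-1,0.92],[-0.535,0.36,-1,0.92],[-0.535,0.36,-1,0.92],[-0.535,0.36,-1,0.92]],
  ],
  jaw=0.5,
)

```text
clock: 33.28
tool_pos: [0.5508, 0.2398, 0.1647]
orientation: [-180.0, 0.0, -91.4]
force: [0.1, 1.0, -0.3]
opening: 0.0439
gripper_force: 0.0
```

```bash
python3 cov.py | grep -v scene
```

```text
wrist handle 0.57 [216. 281.] [0.5521 0.239 ]
wrist 0.8 [151.  42. 412. 323.] 53268 0.046 ((0.5496498346328735, 0.19808922708034515), (0.18145695328712463, 0.20488400757312775), 88.80143737792969)
side handle 0.74 [342. 170.] [0.5465 0.2387]
side 0.55 [ 97. 340. 260. 418.] 6970 0.046 ((0.4905431866645813, 0.27306434512138367), (0.27712780237197876, 0.11370847374200821), 45.272300720214844)
[0.5508 0.2396 0.1645] [179.9993  -0.0028 -91.3209] [ 42.1318  16.2998 -13.9628   0.0017 -59.7398 -43.4536]
```

View pics/w4.png

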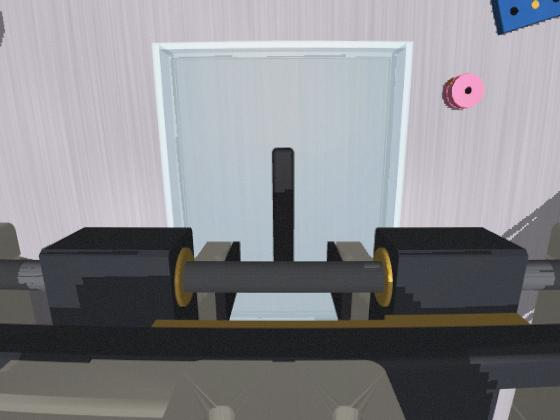

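The bar (283,150–260) is upright in the view and centred between the fingers, and the cover is aligned with the image. Next: lower, grip, lift.

send_rows(
  increments=[
    [[0,0,-0.25,0],[0,0,-0.51,0],[0,0,-0.51,0],[0,0,-0.51,0]],
  ],
)

```text
clock: 34.38
tool_pos: [0.5519, 0.2403, 0.0642]
orientation: [-179.9, 0.0, -91.3]
force: [0.0, 0.0, 0.8]
opening: 0.0437
gripper_force: 0.0
```

send_rows(
  increments=[
    [[0,0,0,0],[0,0,0,0],[0,0,0,0],[0,0,0,0],[0,0,0.05,0],[0,0,0.2,0],[0,0,0.4,0],[0,0,0.6,0],[0,0,0.8,0],[0,0,0.95,0],[0,0,0.95,0],[0,0,0.95,0]],
  ],
  jaw=0,
)

```text
clock: 35.88
tool_pos: [0.55, 0.2393, 0.2515]
orientation: [179.9, -0.0, -91.3]
force: [0.2, -0.1, -3.2]
opening: 0.0154
gripper_force: 30.0
```

```bash
python3 - <<'E'
from h import *
a=snap('scene');b=snap('side')
cv2.imwrite('pics/lift.png',cv2.hconcat([cv2.resize(a,(400,300)),cv2.resize(b,(400,300))])[:,:,::-1])
E
python3 c.py scene side
```

```text
scene 0.7 [217. 238.] [ 0.5164 -0.1981] local [-40.7572  61.1605]
scene 0.5 [225. 192.] [ 0.4969 -0.3159] local [-48.0936 -58.0537]
scene 0.49 [253. 226.] [ 0.6171 -0.2632] local [66.0572  6.6807]
scene 0.48 [220. 211.] [ 0.5   -0.267] local [-49.9853  -9.1214]
scene 0.48 [230. 233.] [ 0.5544 -0.2245] local [-0.3274 38.7707]
scene 0.45 [244. 247.] [ 0.6083 -0.2053] local [51.3765 63.4321]
[0.5506 0.2395 0.2517] [179.9339  -0.056  -91.3189] [ 42.1346  12.763   -6.8737  -0.0051 -70.4498 -43.4518] 36.175
```

View pics/lift.png

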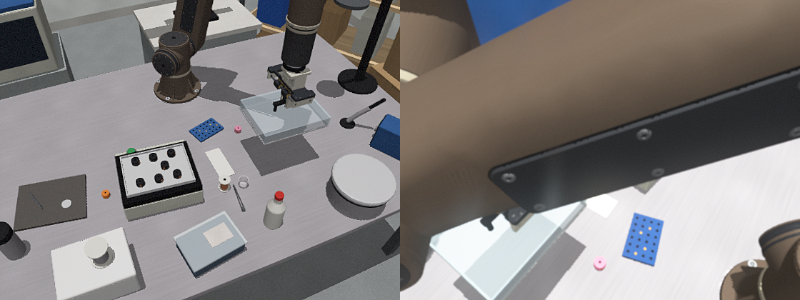

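send_rows(
  increments=[
    [[0,-0.1,0,0],[0,-0.3,0,0],[0,-0.5,0,0],[0,-0.7,0,0],[0,-0.9,0,0],[0,-1,0,0],[0,-1,0,0]],
  ],
)

```text
clock: 37.05
tool_pos: [0.5506, 0.0381, 0.2526]
orientation: [-180.0, 0.0, -91.4]
force: [-0.1, -0.6, -2.6]
opening: 0.0157
gripper_force: 30.0
```

```bash
python3 c.py scene side
```

```text
scene 0.66 [243. 249.] [ 0.6094 -0.1994] local [51.8195 69.4298]
scene 0.65 [252. 198.] [ 0.5895 -0.3257] local [ 45.0206 -58.2421]
scene 0.62 [228. 228.] [ 0.5419 -0.2323] local [-11.9114  29.7743]
scene 0.57 [248. 222.] [ 0.5985 -0.2667] local [47.8905  1.3321]
scene 0.55 [217. 213.] [ 0.4927 -0.2579] local [-58.2586  -0.7536]
scene 0.44 [222. 189.] [ 0.4862 -0.3224] local [-58.0643 -65.6412]
scene 0.41 [210. 238.] [ 0.495  -0.1924] local [-62.6318  64.6235]
side 0.74 [164. 346.] [ 0.4982 -0.2691] local [-51.6222 -11.4158]
side 0.71 [167. 315.] [ 0.5478 -0.2213] local [-7.2075 41.2491]
side 0.63 [161. 288.] [ 0.6061 -0.2022] local [48.8673 66.2392]
side 0.62 [184. 322.] [ 0.511  -0.1879] local [-47.2034  70.7473]
side 0.6 [156. 360.] [ 0.4853 -0.3091] local [-60.368  -52.4979]
side 0.58 [146. 305.] [ 0.6046 -0.2656] local [53.9034  3.0819]
[0.5509 0.0403 0.2525] [-179.9983    0.0081  -91.2799] [ 24.4951   8.058  -12.645   -0.0069 -69.2919 -25.7726] 37.25
```

send_rows(
  increments=[
    [[0,-0.1,0,0],[0,-0.3,0,-0.02],[0,-0.5,0,-0.0535],[0,-0.7,0,-0.0535],[0,-0.9,0,-0.0535],[0,-1,0,-0.0535],[0,-1,0,-0.0535]],
  ],
)

```text
clock: 38.12
tool_pos: [0.5506, -0.1615, 0.2523]
orientation: [180.0, -0.0, -96.0]
force: [0.2, 0.0, -2.9]
opening: 0.016
gripper_force: 30.0
```

send_rows(
  increments=[
    [[0,-0.1,0,0],[0,-0.25,0,0],[0,-0.4,0,0],[0,-0.51,0,0],[0,-0.51,0,0],[0,-0.51,-0.15,0],[0,-0.51,-0.15,0],[0,-0.51,-0.15,0]],
  ],
)

```text
clock: 39.12
tool_pos: [0.5513, -0.2621, 0.2235]
orientation: [-180.0, -0.0, -95.9]
force: [0.8, 0.4, -1.4]
opening: 0.0153
gripper_force: 30.0
```

```bash
python3 - <<'E'
from h import *
a=snap('scene');b=snap('side');w=snap('wrist')
cv2.imwrite('pics/pre.png',cv2.vconcat([cv2.hconcat([cv2.resize(a[130:330,100:330],(400,300)),cv2.resize(b[60:280,200:460],(400,300))]),cv2.resize(w[:250],(800,300))])[:,:,::-1])
E
python3 c.py
```

```text
[ 0.5515 -0.2622  0.2238] [-179.8937   -0.0186  -95.8806] [ -7.1162  14.5789  -8.1597   0.0176 -67.1547   1.2287] 39.275
```

View pics/pre.png

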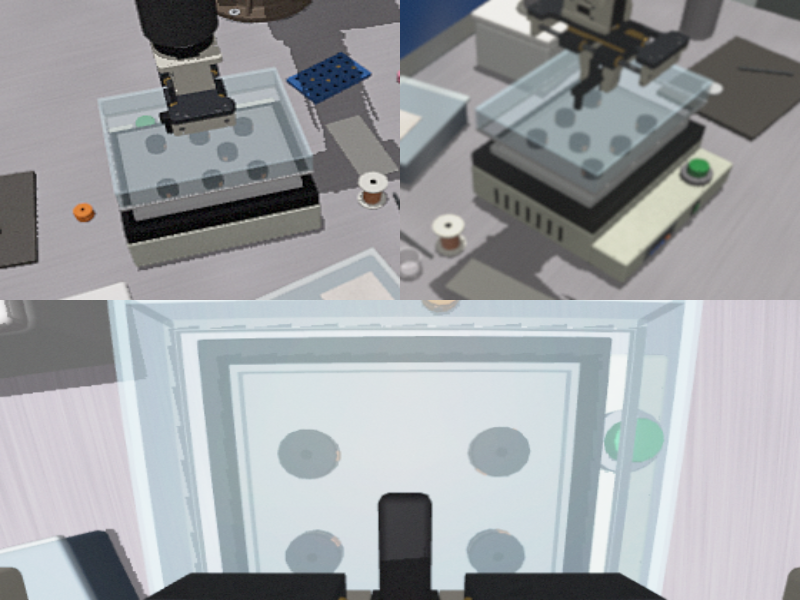

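The cover hangs level and centred over the tray, aligned with the block, and the cores show through it. Lowering.

send_rows(
  increments=[
    [[0,0,-0.05,0],[0,0,-0.1,0],[0,0,-0.15,0],[0,0,-0.2,0],[0,0,-0.22,0],[0,0,-0.23,0],[0,0,-0.235,0],[0,0,-0.235,0]],
  ],
)

```text
clock: 40.28
tool_pos: [0.5509, -0.2624, 0.1758]
orientation: [-180.0, -0.0, -95.9]
force: [0.3, -0.2, -3.3]
opening: 0.0158
gripper_force: 30.0
```

send_rows(
  increments=[
    [[0,0,-0.005,0],[0,0,-0.01,0],[0,0,-0.01,0]],
  ],
)

```text
clock: 40.65
tool_pos: [0.551, -0.2624, 0.1753]
orientation: [-179.9, -0.0, -95.9]
force: [-3.9, 3.0, 7.3]
opening: 0.0159
gripper_force: 30.0
```

send_rows(
  increments=[
    [[0,0,0,0],[0,0,0,0],[0,0,0,0],[0,0,0.2,0],[0,0,0.4,0],[0,0,0.6,0],[0.7,0.3,0.9,0],[0.7,0.3,0.9,0],[0.7,0.3,0.9,0],[0.7,0.3,0.9,0]],
  ],
  jaw=0.5,
)

```text
clock: 41.9
tool_pos: [0.6931, -0.201, 0.3526]
orientation: [180.0, -0.0, -95.8]
force: [-0.9, -0.2, -0.5]
opening: 0.0438
gripper_force: 0.0
```

```bash
python3 - <<'E'
from h import *
a=snap('scene');b=snap('side');w=snap('wrist')
cv2.imwrite('pics/on.png',cv2.hconcat([cv2.resize(a[150:330,100:330],(400,300)),cv2.resize(b[60:280,200:460],(400,300))])[:,:,::-1])
for n in('side','scene'):
    c=ctrl.calibration(n)
    for q in ctrl.spot_point('start_top',n)[:1]+ctrl.spot_point('cover_handle',n)[:1]:
        p=q['pixel'];print(n,q['conf'],p,atz(c,(p[1],p[0]),.09),atz(c,(p[1],p[0]),.191))
E
python3 c.py scene side
```

```text
side 0.7 [179.6, 395.4] [ 0.40006106 -0.32561922  0.09      ] [ 0.37445549 -0.22522128  0.191     ]
side 0.96 [137.1, 328.7] [ 0.59481313 -0.36111787  0.09      ] [ 0.54205648 -0.25577094  0.191     ]
scene 0.74 [215.9, 214.4] [ 0.45658523 -0.24899362  0.09      ] [ 0.5465756  -0.26344909  0.191     ]
side 0.16 [135. 326.] [ 0.5843 -0.3249] local [ 39.7643 -58.0421]
[ 0.6905 -0.2026  0.3539] [-179.9747    0.0021  -95.9396] [ -0.897   22.5134  19.7198   0.0001 -87.1811  -5.0425] 42.45
```

View pics/on.png

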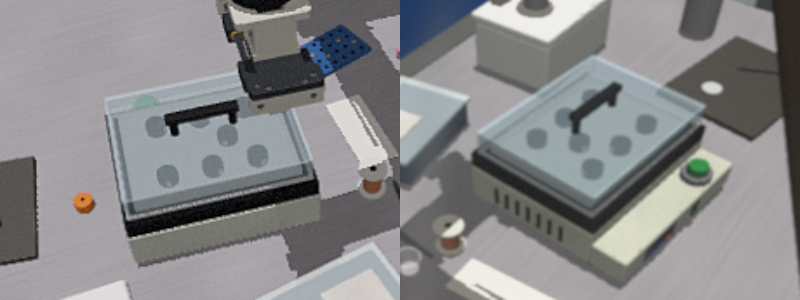

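The cover sits evenly on the black block and all the cores are spread under it. Next is the plunger, with fingers shut and offset outward so the gripper body clears the cover.

send_rows(
  increments=[
    [[-1,-0.4,0,-0.6],[-1,-0.4,0,-0.6],[-1,-0.4,0,-0.6],[-1,-0.4,0,-0.6],[-1,-0.4,0,-0.6],[-1,-0.4,0,-0.6]],
  ],
  jaw=0,
)

```text
clock: 43.2
tool_pos: [0.4904, -0.2826, 0.3541]
orientation: [-180.0, 0.1, -147.5]
force: [0.4, 1.3, -0.4]
opening: 0.0
gripper_force: 0.0
```

send_rows(
  increments=[
    [[-0.49,-0.2,0,-0.447],[-0.49,-0.2,0,-0.447],[-0.49,-0.2,0,-0.447],[-0.49,-0.2,0,-0.447],[-0.49,-0.2,-0.4,-0.447],[-0.49,-0.2,-0.6,-0.447],[-0.49,-0.2,-0.6,-0.447],[-0.49,-0.2,-0.6,-0.447]],
  ],
)

```text
clock: 44.2
tool_pos: [0.3942, -0.3231, 0.2358]
orientation: [-179.9, 0.1, 174.2]
force: [0.4, 0.0, 0.3]
opening: 0.0003
gripper_force: 0.0
```

```bash
python3 c.py
python3 - <<'E'
from h import *
c=ctrl.calibration('wrist');w=snap('wrist','w5')
for n in ('wrist',):
    for q in ctrl.spot_point('start_top',n)[:2]: p=q['pixel'];print(q['conf'],p,atz(c,(p[1],p[0]),.09))
E
```

```text
[ 0.3942 -0.3231  0.2358] [-179.9043    0.1033  174.244 ] [-17.1772   4.392  -19.1268   0.0801 -66.361  -78.6109] 44.2
```

send_rows(
  increments=[
    [[-0.007,0,-0.3,0],[-0.007,0,-0.5,0],[-0.007,0,-0.69,0],[-0.007,0,-0.69,0],[-0.007,0,-0.69,0]],
  ],
)

```text
clock: 44.92
tool_pos: [0.3931, -0.3231, 0.0978]
orientation: [-179.9, 0.2, 174.2]
force: [0.9, -0.3, 0.2]
opening: 0.0001
gripper_force: 0.0
```

send_rows(
  increments=[
    [[0,0,-0.03,0],[0,0,-0.06,0],[0,0,-0.09,0],[0,0,-0.105,0],[0,0,-0.105,0]],
  ],
)

```text
clock: 45.55
tool_pos: [0.393, -0.3231, 0.0779]
orientation: [-179.9, 0.2, 174.2]
force: [-6.2, 8.1, 30.7]
opening: 0.0003
gripper_force: 15.7
```

Run:
```python
from h import *
b=snap('side');cv2.imwrite('pics/press.png',cv2.resize(b[90:290,260:460],(600,600))[:,:,::-1])
print(ctrl.get_obs()['force'],ctrl.get_obs()['tool_pos'])
```

```text
[-5.69781694  6.30142155 30.90815574] [ 0.39305239 -0.3231118   0.07788857]
```

View pics/press.png

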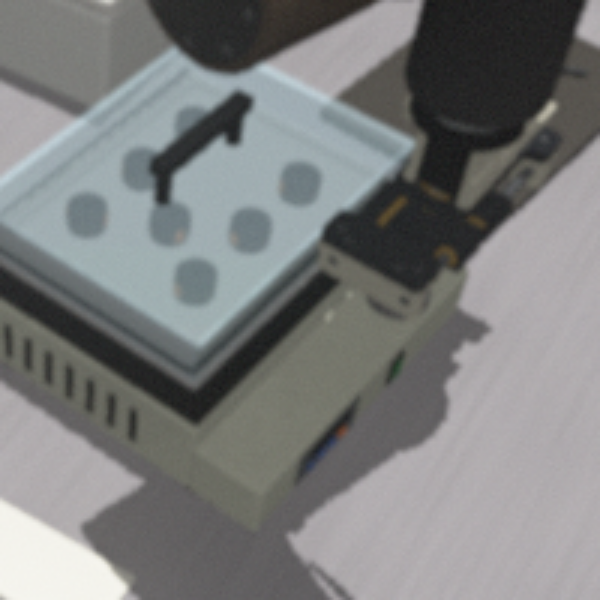

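At 31 N with the TCP at 78 mm, the plunger is fully down and the cover is undisturbed. Retracting.

send_rows(
  increments=[
    [[0,0,0,0],[0,0,0.2,0],[0,0,0.4,0],[0,0,0.7,0],[0,0,1,0],[-0.2,-0.8,1,0],[-0.2,-0.8,1,0],[-0.2,-0.8,1,0],[-0.2,-0.8,1,0],[-0.2,-0.8,1,0]],
  ],
)

```text
clock: 46.85
tool_pos: [0.3511, -0.4821, 0.2741]
orientation: [180.0, -0.0, 174.1]
force: [-0.6, 0.3, 0.3]
opening: 0.0008
gripper_force: 0.0
```

```bash
python3 - <<'E'
from h import *
a=snap('scene');b=snap('side')
cv2.imwrite('pics/fin.png',cv2.hconcat([cv2.resize(a[160:330,110:330],(400,300)),cv2.resize(b[60:280,200:460],(400,300))])[:,:,::-1])
c=ctrl.calibration('side')
for q in ctrl.spot_point('start_top','side')[:1]: print(q['conf'],q['pixel'])
E
python3 c.py scene side
```

```text
0.55 [181.0, 395.8]
[ 0.3518 -0.4818  0.2749] [-179.9837    0.0311  174.1607] [-35.1133  11.6208  -5.3196  -0.0011 -73.0245 -60.7257] 47.2
```

View pics/fin.png

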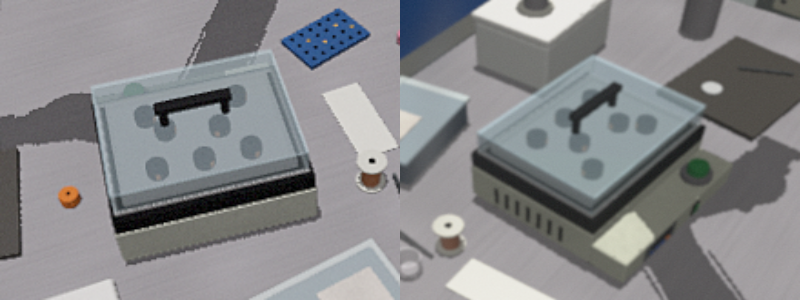

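In the final view one core (side px 620,122, was 620,145) has been knocked close to its neighbour. I need to lift the cover off, fix the spacing, re-cover and press again.

send_rows(
  increments=[
    [[0,0,0.1,0],[0.9,1,0.1,0.9],[0.9,1,0.1,0.9],[0.9,1,0.1,0.9],[0.9,1,0.1,0.9],[0.9,1,0.1,0.9],[0.9,1,0.1,0.9],[0.9,1,0.1,0.9],[0.9,1,0.1,0.9],[0.9,1,0.1,0.9]],
  ],
  jaw=0.5,
)

```text
clock: 48.45
tool_pos: [0.5314, -0.2822, 0.2947]
orientation: [-180.0, 0.0, -108.7]
force: [0.9, -0.0, -0.2]
opening: 0.0438
gripper_force: 0.0
```

send_rows(
  increments=[
    [[0.1,0.097,0,0.147],[0.1,0.097,0,0.147],[0.1,0.097,-0.2,0.147],[0.1,0.097,-0.2,0.147],[0.1,0.097,-0.2,0.147]],
  ],
)

```text
clock: 49.08
tool_pos: [0.5516, -0.2636, 0.2558]
orientation: [-180.0, -0.0, -96.0]
force: [-0.3, -0.3, 0.3]
opening: 0.0438
gripper_force: 0.0
```

```bash
python3 c.py wrist
python3 - <<'E'
from h import *
c=ctrl.calibration('wrist')
for q in ctrl.spot_point('cover_handle','wrist')[:1]: p=q['pixel'];print(q['conf'],p,atz(c,(p[1],p[0]),.191))
E
```

```text
[ 0.552  -0.2634  0.2563] [-179.8741   -0.0376  -95.9654] [ -7.2137  13.553   -5.2495   0.0368 -71.0709   1.2365] 49.175
```

send_rows(
  increments=[
    [[0,0.005,-0.2,0],[0,0.005,-0.405,0],[0,0.005,-0.405,0],[0,0.005,-0.405,0]],
  ],
)

```text
clock: 49.72
tool_pos: [0.5526, -0.2625, 0.1757]
orientation: [-179.9, -0.1, -95.9]
force: [0.8, 0.9, 0.6]
opening: 0.0437
gripper_force: 0.0
```

send_rows(
  increments=[
    [[0,0,0,0],[0,0,0,0],[0,0,0,0],[0,0,0,0],[0,0,0.05,0],[0,0,0.2,0],[0,0,0.4,0],[0,0,0.4,0],[0,0.2,0.4,0],[0,0.4,0.4,0],[0,0.5,0.4,0],[0,0.5,0.4,0]],
  ],
  jaw=0,
)

```text
clock: 51.22
tool_pos: [0.5512, -0.1608, 0.2532]
orientation: [180.0, 0.0, -95.8]
force: [-0.2, -0.4, -2.9]
opening: 0.0159
gripper_force: 30.0
```

send_rows(
  increments=[
    [[0,0.2,0,0.0535],[0,0.4,0,0.0535],[0,0.6,0,0.0535],[0,0.8,0,0.0535],[0,1,0,0.0535],[0,1,0,0.0535]],
  ],
)

```text
clock: 51.98
tool_pos: [0.5516, 0.0396, 0.2531]
orientation: [180.0, -0.0, -91.2]
force: [-0.5, -1.1, -2.7]
opening: 0.0157
gripper_force: 30.0
```

```bash
python3 c.py scene side
```

```text
scene 0.67 [244. 249.] [ 0.6107 -0.2003] local [53.2096 68.5929]
scene 0.61 [216. 238.] [ 0.5129 -0.1958] local [-44.5203  63.0527]
scene 0.6 [232. 196.] [ 0.5244 -0.3119] local [-21.1728 -51.2161]
scene 0.59 [228. 189.] [ 0.5052 -0.3265] local [-38.7424 -67.7802]
scene 0.54 [253. 227.] [ 0.6184 -0.2608] local [67.1062  9.2036]
scene 0.45 [231. 232.] [ 0.5559 -0.2277] local [ 1.5352 35.7862]
scene 0.44 [253. 199.] [ 0.5931 -0.3233] local [ 48.335  -55.5698]
side 0.75 [148. 342.] [ 0.5313 -0.3093] local [-14.566  -48.0006]
side 0.75 [165. 316.] [ 0.5495 -0.2265] local [-4.9458 36.2705]
side 0.69 [152. 360.] [ 0.4921 -0.3189] local [-52.5373 -61.5207]
side 0.55 [135. 324.] [ 0.5877 -0.3221] local [ 42.8391 -54.8388]
side 0.54 [149. 306.] [ 0.5964 -0.258 ] local [44.968   9.8061]
side 0.49 [183. 327.] [ 0.5033 -0.1949] local [-54.1871  63.0057]
side 0.4 [160. 288.] [ 0.6086 -0.2043] local [51.5614 64.4302]
[0.5514 0.0371 0.2533] [179.9657  -0.0222 -91.3688] [ 24.1602   8.0782 -12.5209   0.0056 -69.4414 -25.531 ] 52.175
```

send_rows(
  increments=[
    [[0,0.2,0,0],[0,0.4,0,0],[0,0.6,0,0],[0,0.8,0,0],[0,1,0,0],[0,1,0,0],[0,1,0,0]],
  ],
)

```text
clock: 53.05
tool_pos: [0.5516, 0.2371, 0.2533]
orientation: [180.0, -0.0, -91.4]
force: [0.2, -0.1, -3.4]
opening: 0.0156
gripper_force: 30.0
```

send_rows(
  increments=[
    [[0,0.01,-0.2,0],[0,0.01,-0.4,0],[0,0.01,-0.6,0],[0,0.01,-0.8,0],[0,0.01,-0.9,0],[0,0.01,-0.93,0],[0,0.01,-0.94,0],[0,0.01,-0.95,0],[0,0.01,-0.95,0]],
  ],
)

```text
clock: 54.18
tool_pos: [0.5517, 0.2403, 0.0643]
orientation: [-179.9, 0.0, -91.3]
force: [0.8, -0.3, -3.6]
opening: 0.0157
gripper_force: 30.0
```

send_rows(
  increments=[
    [[0,0,0,0],[0,0,0,0],[0,0,0,0],[0,0,0.3,0],[0,0,0.6,0],[0,-0.2,0.9,-0.3],[0,-0.5,0.9,-0.9],[0,-0.8,0.9,-0.9],[0,-1,0.9,-0.9],[0,-1,0.9,-0.9],[0,-1,0.9,-0.9],[0,-1,0.9,-0.9]],
  ],
  jaw=0.5,
)

```text
clock: 55.68
tool_pos: [0.5514, 0.0398, 0.2438]
orientation: [180.0, 0.0, -166.9]
force: [-0.7, -0.3, 0.5]
opening: 0.0438
gripper_force: 0.0
```

send_rows(
  increments=[
    [[0.2,-0.5,0.3,-0.08],[0.2,-1,0.3,-0.08],[0.2,-1,0.3,-0.08],[0.2,-1,0.3,-0.08],[0.2,-1,0.3,-0.08],[0.2,-1,0.3,-0.08],[0.2,-1,0.3,-0.08]],
  ],
)

```text
clock: 56.55
tool_pos: [0.5913, -0.1589, 0.3035]
orientation: [180.0, -0.0, -173.3]
force: [-0.1, 0.6, 0.1]
opening: 0.0438
gripper_force: 0.0
```

```bash
python3 c.py wrist
```

```text
wrist 0.93 [177. 115.] [ 0.5937 -0.3338] local [ 50.0574 -65.9295]
wrist 0.85 [116. 142.] [ 0.5299 -0.3074] local [-16.108  -46.1728]
wrist 0.79 [ 78. 126.] [ 0.4961 -0.3238] local [-48.1101 -66.0358]
wrist 0.69 [144. 216.] [ 0.5492 -0.232 ] local [-4.6405 30.7669]
wrist 0.65 [202. 236.] [ 0.6054 -0.2071] local [48.6248 61.2896]
wrist 0.64 [188. 176.] [ 0.5982 -0.2702] local [48.017  -2.1409]
wrist 0.59 [105. 260.] [ 0.5069 -0.1925] local [-50.79    65.7757]
[ 0.5914 -0.159   0.3036] [ 179.9979    0.0037 -173.3132] [  3.2034  12.4725  -0.5612  -0.0024 -76.9627 -86.5161] 56.65
```

send_rows(
  increments=[
    [[-0.29,-0.745,0,-0.147],[-0.29,-0.745,-0.1,-0.147],[-0.29,-0.745,-0.3,-0.147],[-0.29,-0.745,-0.5,-0.147],[-0.29,-0.745,-0.6,-0.147],[-0.29,-0.745,-0.75,-0.147],[-0.29,-0.745,-0.895,-0.147],[-0.29,-0.745,-0.895,-0.147],[-0.29,-0.745,-0.895,-0.147]],
  ],
)

```text
clock: 57.78
tool_pos: [0.5342, -0.3089, 0.1258]
orientation: [-180.0, 0.1, 174.0]
force: [0.7, -0.5, 0.7]
opening: 0.0439
gripper_force: 0.0
```

send_rows(
  increments=[
    [[0,0,0,0],[0,0,0,0],[0,0,0,0],[0,0,0.2,0],[-0.145,0.25,0.2,0],[-0.145,0.25,0.2,0],[-0.145,0.25,0.2,0],[-0.145,0.25,0.1,0],[-0.145,0.25,0.005,0],[-0.145,0.25,0.005,0],[-0.145,0.25,0.005,0]],
  ],
  jaw=0,
)

```text
clock: 59.15
tool_pos: [0.5046, -0.2594, 0.1255]
orientation: [-180.0, -0.0, 173.9]
force: [0.7, -0.6, -0.4]
opening: 0.0288
gripper_force: 30.0
```

send_rows(
  increments=[
    [[0,0,0,0],[0,0,0,0],[0,0,0.25,0],[0,0,0.5,0],[0.3,1,0.7,0.4],[0.3,1,0.7,0.4],[0.3,1,0.7,0.4],[0.3,1,0.7,0.4],[0.3,1,0.7,0.4],[0.3,1,0.7,0.4]],
  ],
  jaw=0.5,
)

```text
clock: 60.4
tool_pos: [0.5641, -0.0593, 0.2655]
orientation: [180.0, -0.0, -151.7]
force: [0.2, -0.2, -0.7]
opening: 0.0438
gripper_force: 0.0
```

```bash
python3 c.py wrist scene side
python3 - <<'E'
from h import *
c=ctrl.calibration('side')
for q in ctrl.spot_point('cover_handle','side')[:1]: p=q['pixel'];print(q['conf'],p,atz(c,(p[1],p[0]),.079))
E
```

```text
wrist 0.89 [ 23. 109.] [ 0.4985 -0.26  ] local [-52.2592  -2.3101]
wrist 0.83 [ 70. 176.] [ 0.5066 -0.194 ] local [-50.9731  64.2506]
wrist 0.8 [170. 121.] [ 0.6073 -0.2035] local [50.2089 65.0996]
wrist 0.76 [130.  55.] [ 0.6028 -0.271 ] local [52.6585 -2.5287]
wrist 0.62 [100. 112.] [ 0.555  -0.2339] local [ 1.2991 29.5082]
scene 0.7 [227. 189.] [ 0.5024 -0.3255] local [-41.6603 -67.08  ]
scene 0.67 [243. 247.] [ 0.6065 -0.2047] local [49.5388 63.8602]
scene 0.64 [233. 228.] [ 0.5586 -0.2391] local [ 5.4241 24.6484]
scene 0.53 [251. 224.] [ 0.609  -0.2638] local [58.0295  5.3136]
scene 0.45 [213. 240.] [ 0.5069 -0.1902] local [-51.0424  67.9653]
scene 0.42 [220. 214.] [ 0.5027 -0.2578] local [-48.2862   0.2955]
scene 0.42 [255. 200.] [ 0.5979 -0.3227] local [ 53.1071 -54.3887]
side 0.62 [166. 316.] [ 0.5482 -0.2248] local [-6.442  37.8241]
side 0.59 [154. 361.] [ 0.4872 -0.3145] local [-57.9082 -57.6239]
side 0.58 [162. 288.] [ 0.6036 -0.1998] local [46.145  68.4242]
side 0.57 [134. 323.] [ 0.5903 -0.3223] local [ 45.4669 -54.8445]
side 0.5 [183. 325.] [ 0.5073 -0.1938] local [-50.3291  64.5089]
side 0.45 [163. 345.] [ 0.503  -0.2706] local [-46.635  -12.3948]
[ 0.5642 -0.0597  0.2655] [ 179.9974   -0.0081 -151.7222] [ 13.7189   9.0966  -9.6885  -0.0005 -71.2234 -75.4409] 60.7
0.79 [343.5, 165.4] [0.55117554 0.2442458  0.079     ]
```

send_rows(
  increments=[
    [[-0.063,1,0,0.703],[-0.063,1,0,0.703],[-0.063,1,0,0.703],[-0.063,1,0,0.703],[-0.063,1,0,0.703],[-0.063,1,0,0.703],[-0.063,1,0,0.703]],
  ],
)

```text
clock: 61.62
tool_pos: [0.5518, 0.1409, 0.2656]
orientation: [180.0, -0.0, -91.3]
force: [-0.8, 0.6, 0.2]
opening: 0.0438
gripper_force: 0.0
```

send_rows(
  increments=[
    [[0,0.5,0,0],[0,0.5,-0.1,0],[0,0.5,-0.5,0],[0,0.5,-0.5,0],[0,0.5,-0.5,0]],
  ],
)

```text
clock: 62.25
tool_pos: [0.5518, 0.2402, 0.1653]
orientation: [179.9, -0.1, -91.3]
force: [0.2, 0.2, 1.2]
opening: 0.0435
gripper_force: 0.0
```

```bash
python3 cov.py | grep wrist; python3 c.py
```

```text
wrist handle 0.82 [217. 282.] [0.5521 0.2404]
wrist 0.89 [151.  42. 416. 323.] 53422 0.046 ((0.5497673749923706, 0.19788770377635956), (0.18258528411388397, 0.20541909337043762), 88.56340789794922)
wrist 0.56 [153.  41. 413. 321.] 53244 0.046 ((0.5501008629798889, 0.19807931780815125), (0.18210335075855255, 0.20510852336883545), 88.62510681152344)
[0.5519 0.2411 0.1658] [-179.9846    0.0104  -91.235 ] [ 42.1695  16.3627 -13.6966   0.0035 -59.9224 -43.4062] 62.85
```

send_rows(
  increments=[
    [[0,0,-0.25,0],[0,0,-0.507,0],[0,0,-0.507,0],[0,0,-0.507,0]],
  ],
)

```text
clock: 63.35
tool_pos: [0.5529, 0.2417, 0.0658]
orientation: [-179.9, 0.0, -91.2]
force: [0.6, 0.2, 0.9]
opening: 0.0439
gripper_force: 0.0
```

send_rows(
  increments=[
    [[0,0,0,0],[0,0,0,0],[0,0,0,0],[0,0,0,0],[0,0,0.05,0],[0,0,0.2,0],[0,0,0.4,0],[0,0,0.6,0],[0,0,0.8,0],[0,0,0.95,0],[0,0,0.95,0]],
  ],
  jaw=0,
)

```text
clock: 64.72
tool_pos: [0.5526, 0.2416, 0.257]
orientation: [-179.8, 0.2, -91.2]
force: [0.4, 0.2, -3.4]
opening: 0.0155
gripper_force: 30.0
```

send_rows(
  increments=[
    [[0,-0.1,0,0],[0,-0.3,0,0],[0,-0.5,0,0],[0,-0.7,0,0],[0,-0.9,0,0],[0,-1,0,0],[0,-1,0,0]],
  ],
)

```text
clock: 65.6
tool_pos: [0.5511, 0.0394, 0.2533]
orientation: [179.9, -0.0, -91.4]
force: [0.2, -0.2, -3.4]
opening: 0.0158
gripper_force: 30.0
```

```bash
python3 c.py scene side
```

```text
scene 0.64 [230. 230.] [ 0.5501 -0.2306] local [-3.9441 32.2752]
scene 0.56 [219. 215.] [ 0.5022 -0.2555] local [-49.0509   2.5444]
scene 0.53 [249. 223.] [ 0.601  -0.2662] local [50.3657  2.0944]
scene 0.5 [255. 195.] [ 0.5938 -0.3354] local [ 50.2629 -67.5051]
scene 0.46 [214. 239.] [ 0.5095 -0.193 ] local [-48.152   65.4542]
scene 0.42 [244. 248.] [ 0.6115 -0.2051] local [54.4725 63.9792]
scene 0.4 [227. 193.] [ 0.5046 -0.3166] local [-40.382  -57.9594]
side 0.74 [183. 326.] [ 0.5046 -0.1954] local [-52.8599  62.6456]
side 0.65 [134. 325.] [ 0.5871 -0.3246] local [ 42.5222 -57.4639]
side 0.57 [147. 308.] [ 0.596  -0.2652] local [45.3103  2.5758]
side 0.57 [166. 315.] [ 0.5501 -0.223 ] local [-4.6859 39.7966]
side 0.56 [164. 346.] [ 0.4995 -0.2693] local [-50.2604 -11.4518]
side 0.51 [152. 360.] [ 0.4916 -0.3193] local [-53.0381 -61.9654]
side 0.45 [162. 285.] [ 0.61   -0.1971] local [52.2265 71.7443]
[0.5517 0.0416 0.2538] [179.9663  -0.0046 -91.1989] [ 24.5886   8.1285 -12.3933  -0.0112 -69.5106 -25.7836] 65.8
```

send_rows(
  increments=[
    [[0,-0.1,0,0],[0,-0.3,0,-0.02],[0,-0.5,0,-0.0535],[0,-0.7,0,-0.0535],[0,-0.9,0,-0.0535],[0,-1,0,-0.0535],[0,-1,0,-0.0535]],
  ],
)

```text
clock: 66.68
tool_pos: [0.5516, -0.1601, 0.2539]
orientation: [180.0, -0.0, -95.9]
force: [-0.5, -0.3, -3.7]
opening: 0.0156
gripper_force: 30.0
```

send_rows(
  increments=[
    [[0,-0.1,0,0],[0,-0.25,0,0],[0,-0.4,0,0],[0,-0.515,0,0],[0,-0.515,0,0],[0,-0.515,-0.15,0],[0,-0.515,-0.15,0],[0,-0.515,-0.15,0]],
  ],
)

```text
clock: 67.68
tool_pos: [0.5523, -0.2617, 0.2251]
orientation: [-180.0, -0.0, -95.8]
force: [-0.5, -1.3, -2.3]
opening: 0.0158
gripper_force: 30.0
```

send_rows(
  increments=[
    [[0,0,-0.05,0],[0,0,-0.1,0],[0,0,-0.15,0],[0,0,-0.2,0],[0,0,-0.22,0],[0,0,-0.23,0],[0,0,-0.24,0],[0,0,-0.245,0],[0,0,-0.245,0]],
  ],
)

```text
clock: 68.8
tool_pos: [0.552, -0.2621, 0.1769]
orientation: [-179.9, -0.0, -95.8]
force: [-3.3, 2.1, 5.7]
opening: 0.0156
gripper_force: 30.0
```

send_rows(
  increments=[
    [[0,0,0,0],[0,0,0,0],[0,0,0,0],[0,0,0.2,0],[0,0,0.4,0],[0,0,0.6,0],[0.7,0.3,0.9,0],[0.7,0.3,0.9,0],[0.7,0.3,0.9,0],[0.7,0.3,0.9,0]],
  ],
  jaw=0.5,
)

```text
clock: 70.05
tool_pos: [0.6941, -0.2006, 0.3543]
orientation: [180.0, -0.0, -95.7]
force: [-0.8, -0.7, -0.1]
opening: 0.044
gripper_force: 0.0
```

```bash
python3 - <<'E'
from h import *
a=snap('scene');b=snap('side')
cv2.imwrite('pics/on2.png',cv2.hconcat([cv2.resize(a[150:330,100:330],(400,300)),cv2.resize(b[60:280,200:460],(400,300))])[:,:,::-1])
E
python3 c.py
```

```text
[ 0.6918 -0.2017  0.3542] [179.9249   0.0006 -95.8096] [ -0.8261  22.6884  20.0212  -0.0071 -87.4075  -4.9832] 70.15
```

View pics/on2.png

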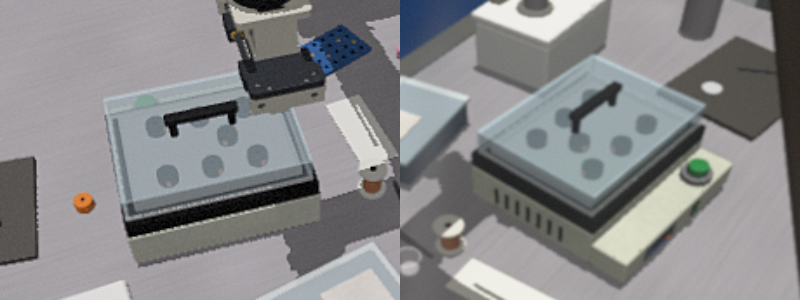

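The cover is seated again and the cores are evenly spread. Pressing the plunger again.

send_rows(
  increments=[
    [[-1,-0.4,0,-0.6],[-1,-0.4,0,-0.6],[-1,-0.4,0,-0.6],[-1,-0.4,0,-0.6],[-1,-0.4,0,-0.6],[-1,-0.4,0,-0.6]],
  ],
  jaw=0,
)

```text
clock: 70.9
tool_pos: [0.4903, -0.2825, 0.3556]
orientation: [-180.0, 0.0, -147.4]
force: [0.7, -0.1, 0.5]
opening: 0.0005
gripper_force: 0.0
```

send_rows(
  increments=[
    [[-0.5,-0.2,0,-0.447],[-0.5,-0.2,0,-0.447],[-0.5,-0.2,0,-0.447],[-0.5,-0.2,0,-0.447],[-0.5,-0.2,-0.4,-0.447],[-0.5,-0.2,-0.6,-0.447],[-0.5,-0.2,-0.6,-0.447],[-0.5,-0.2,-0.6,-0.447]],
  ],
)

```text
clock: 71.9
tool_pos: [0.3929, -0.3228, 0.2374]
orientation: [-179.9, 0.1, 174.3]
force: [0.6, 0.6, -0.1]
opening: 0.0007
gripper_force: 0.0
```

send_rows(
  increments=[
    [[0,0,-0.3,0],[0,0,-0.5,0],[0,0,-0.69,0],[0,0,-0.69,0],[0,0,-0.69,0]],
  ],
)

```text
clock: 72.53
tool_pos: [0.3939, -0.3229, 0.0998]
orientation: [-179.9, 0.2, 174.3]
force: [0.3, -0.1, 0.4]
opening: 0.0
gripper_force: 0.0
```

send_rows(
  increments=[
    [[0,0,-0.03,0],[0,0,-0.06,0],[0,0,-0.09,0],[0,0,-0.105,0],[0,0,-0.105,0]],
  ],
)

```text
clock: 73.15
tool_pos: [0.3932, -0.3226, 0.0781]
orientation: [-179.9, 0.2, 174.3]
force: [-1.8, 3.1, 18.3]
opening: 0.0003
gripper_force: 9.1
```

send_rows(
  increments=[
    [[0,0,0,0],[0,0,0.2,0],[0,0,0.4,0],[0,0,0.7,0],[0,0,1,0],[-0.2,-0.8,1,0],[-0.2,-0.8,1,0],[-0.2,-0.8,1,0],[-0.2,-0.8,1,0],[-0.2,-0.8,1,0]],
  ],
)

```text
clock: 74.4
tool_pos: [0.3515, -0.4817, 0.2755]
orientation: [180.0, -0.1, 174.1]
force: [0.3, 0.2, -0.8]
opening: 0.0006
gripper_force: 0.0
```

Run:
```python
from h import *
a=snap('scene');b=snap('side')
cv2.imwrite('pics/fin2.png',cv2.hconcat([cv2.resize(a[160:330,110:330],(400,300)),cv2.resize(b[60:280,200:460],(400,300))])[:,:,::-1])
```

```text
(no output)
```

View pics/fin2.png

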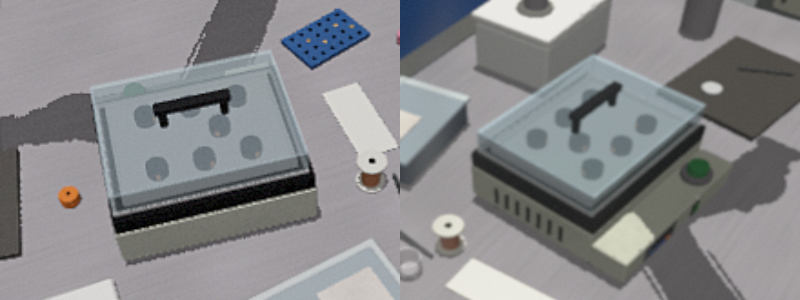

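The cores are spread, the cover is level and the plunger is back up, so I hand in.

```bash
python3 -c "
from plant import ctrl
print(ctrl.close_job())"
```

```text
the job is handed in; nothing more can be done
None
```

I handed the job in at about 75 s: all seven cores are spread in one layer, the cover stands level on the heater block, and the start plunger was pressed fully down and came back up; one core was knocked aside after the first press, so I took the cover off, re-spaced it, re-covered and pressed again.

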